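Dress the sweet shop counter: jars level on their pedestals

TASK

Dress the sweet shop counter: stand the four round jars of mints on the four white pedestals, one in the middle of each, so that all four lids end up level: the tallest jar on the lowest pedestal, the second-tallest on the second-lowest, and so on to the shortest jar on the highest. They are glass, so keep them upright and set each one down gently; leave the two square jars where they stand.

Things in the scene. Friction and masses are not known exactly. Their poses are not given: they have to be found in the camera images.
- jar_shortest: the shortest of four round glass jars of white mints with a red metal lid: a plain upright closed cylinder, 64 mm in diameter and 60 mm tall over its lid (the lid is the top 18 mm, same diameter as the glass, so it can be gripped there), 0.15 to 0.4 kg. Loose. Origin: centre of its underside; z up along its axis.
- jar_short: the second-shortest of four round glass jars of white mints with a red metal lid: a plain upright closed cylinder, 60 mm in diameter and 85 mm tall over its lid (the lid is the top 18 mm, same diameter as the glass, so it can be gripped there), 0.15 to 0.4 kg. Loose. Origin: centre of its underside; z up along its axis.
- jar_tall: the second-tallest of four round glass jars of white mints with a red metal lid: a plain upright closed cylinder, 56 mm in diameter and 110 mm tall over its lid (the lid is the top 18 mm, same diameter as the glass, so it can be gripped there), 0.15 to 0.4 kg. Loose. Origin: centre of its underside; z up along its axis.
- jar_tallest: the tallest of four round glass jars of white mints with a red metal lid: a plain upright closed cylinder, 52 mm in diameter and 135 mm tall over its lid (the lid is the top 18 mm, same diameter as the glass, so it can be gripped there), 0.15 to 0.4 kg. Loose. Origin: centre of its underside; z up along its axis.
- stand_highest: the highest of four white ceramic pedestals, fixed to the counter: a flat round plate 96 mm in diameter and 10 mm thick on a stem and foot, its flat top (no rim) 100 mm above the counter. Origin: centre of the foot's underside, on the counter; z up, so the middle of the top lies 100 mm straight above the origin.
- stand_high: the second-highest of four white ceramic pedestals, fixed to the counter: a flat round plate 96 mm in diameter and 10 mm thick on a stem and foot, its flat top (no rim) 75 mm above the counter. Origin: centre of the foot's underside, on the counter; z up, so the middle of the top lies 75 mm straight above the origin.
- stand_low: the second-lowest of four white ceramic pedestals, fixed to the counter: a flat round plate 96 mm in diameter and 10 mm thick on a stem and foot, its flat top (no rim) 50 mm above the counter. Origin: centre of the foot's underside, on the counter; z up, so the middle of the top lies 50 mm straight above the origin.
- stand_lowest: the lowest of four white ceramic pedestals, fixed to the counter: a flat round plate 96 mm in diameter and 10 mm thick on a stem and foot, its flat top (no rim) 25 mm above the counter. Origin: centre of the foot's underside, on the counter; z up, so the middle of the top lies 25 mm straight above the origin.
- square_low: a square glass jar of white mints with a square red metal lid, 56 x 56 mm and 72 mm tall, loose, not to be moved. Origin: centre of its underside; x and y along its sides, z up.
- square_high: a square glass jar of white mints with a square red metal lid, 56 x 56 mm and 100 mm tall, loose, not to be moved. Origin: centre of its underside; x and y along its sides, z up.

How it is judged:
At the end, for the whole second after the job is handed in: Each round jar stands upright (0.08 rad) and at rest on its pedestal (tallest on lowest ... shortest on highest), axis within 15 mm of the pedestal's, underside within 4 mm of its top, released; both square jars upright within 20 mm of where they began (horizontal distance between jar_shortest and stand_highest below 0.015 m and z of jar_shortest in the frame of stand_highest between 0.096 and 0.104 m and angle between each of jar_shortest, jar_short, jar_tall, jar_tallest, square_low, square_high's own z axis and vertical below 0.08 rad and linear speed of each of jar_shortest, jar_short, jar_tall, jar_tallest below 0.02 m/s and angular speed of each of jar_shortest, jar_short, jar_tall, jar_tallest below 0.2 rad/s and contact force between each of jar_shortest, jar_short, jar_tall, jar_tallest and the fingers below 0.1 N and horizontal distance between jar_short and stand_high below 0.015 m and z of jar_short in the frame of stand_high between 0.071 and 0.079 m and horizontal distance between jar_tall and stand_low below 0.015 m and z of jar_tall in the frame of stand_low between 0.046 and 0.054 m and horizontal distance between jar_tallest and stand_lowest below 0.015 m and z of jar_tallest in the frame of stand_lowest between 0.021 and 0.029 m and distance of each of square_low, square_high from where it was at the start of the episode below 0.02 m); the robot touches nothing.
It fails at once if a square jar is shifted by more than 20 mm or tipped (distance of any of square_low, square_high from where it was at the start of the episode above 0.02 m or angle between any of square_low, square_high's own z axis and vertical above 0.3 rad).
It fails at once if a round jar is tipped over (more than 35 degrees) (angle between any of jar_shortest, jar_short, jar_tall, jar_tallest's own z axis and vertical above 0.61 rad).
It fails at once if a round jar is pressed or slammed onto a pedestal with more than 90 N (contact force between any of jar_shortest, jar_short, jar_tall, jar_tallest and stand_highest above 90 N or contact force between any of jar_shortest, jar_short, jar_tall, jar_tallest and stand_high above 90 N or contact force between any of jar_shortest, jar_short, jar_tall, jar_tallest and stand_low above 90 N or contact force between any of jar_shortest, jar_short, jar_tall, jar_tallest and stand_lowest above 90 N).
It fails at once if a round jar is dropped (falls or flies free of the fingers at more than 0.6 m/s, a fall of about 18 mm) ((linear speed of jar_shortest above 0.6 m/s and contact force between jar_shortest and the fingers below 0.05 N) or (linear speed of jar_short above 0.6 m/s and contact force between jar_short and the fingers below 0.05 N) or (linear speed of jar_tall above 0.6 m/s and contact force between jar_tall and the fingers below 0.05 N) or (linear speed of jar_tallest above 0.6 m/s and contact force between jar_tallest and the fingers below 0.05 N)).
It also fails if it takes over 112 s, if anything falls off the work surface, if the arm or the gripper's body presses on something with over 40 N, if the wrist force passes 120 N, or if a joint passes its speed limit or range.

ROBOT

A 6-joint arm with a two-finger parallel gripper is mounted at the origin on the work surface. World frame = base frame: x ahead of the robot, y to its left, z up, the work surface at z = 0. Lengths are in m, angles in rad, forces in N, time in s.
With the tool pointing down it reaches from about 0.325 to 0.775 m from the base axis. Payload 5.5 kg.
Tool frame: the origin (TCP) lies between the finger pads; the fingertips stand 8 mm ahead of it and the grasp point (between the pads) lies 11 mm behind it (tcp_to_tips is the distance from the TCP to the fingertips, in m); z points along the fingers, y is the line along which they close (so a half turn about z gives the same grasp; the last joint's range is limited). The gripper opens to 88 mm and grips with 3 to 60 N. Pads are 20 mm wide; open, the fingers measure 115 mm over their backs; the gripper's body (75 mm by 178 mm) begins 61 mm behind the grasp point.
Start: joints at [-1.282, 0.091, 1.231, -0, 1.82, -0.057], TCP at [0.203, -0.564, 0.231] pointing down, gripper open.
Joint ranges: [-2.87, 2.87], [-0.86, 2.18], [0.17, 2.46], [-1.51, 4.65], [0.06, 2.69], [-2.65, 2.65]. Speed limits (rad/s): [2.57, 2.57, 3.01, 3.14, 3.14, 3.14].

INTERFACE

Orientations are given as a unit quaternion [w, x, y, z].
In Python, from bench import * gives the robot as it stands. Calls block until the motion is done:
- move_to(position, orientation): joint-space move of the TCP to a pose.
- move_l(position, speed=0.15, orientation=None): straight line of the TCP; orientation=None keeps the orientation; speed is the mean speed in m/s.
- movej(angles): joint-space move.
- gripper_open() and close(): open the fingers fully, or close them until they stop; the grip force is fixed at half the most.
- hold(seconds).
- inverse_kinematics(position, orientation): joint angles nearest the present ones, or None.
- state(): the state.
- get_image(name): name is "scene" or "side" or "wrist"; returns a dict with "frame" (384x512x3 uint8, blue, green, red), "depth" (384x512 float32, m along the optical axis (not along the pixel's ray), 0 where there is no reading), "camera_matrix" (3x3 intrinsics, pixels), "view" (4x4, takes a point from world to camera coordinates). Camera axes: x right, y up, looking along -z (the intrinsics and any distortion apply to the point x, -y, -z); pixel columns grow to the right and rows downward; lengths in m; the calibration is good to about 2 mm. A picture is of the moment at which its call begins.
A pose or a line that the arm cannot do raises IKError and nothing moves.
- job_done(): hands the job in; it is judged then, once.
The state is a dict: "time": time; "joint_pos": joint angles; "dq": joint speeds; "joint_torque": joint torques, N m; "ee_pos": TCP position; "ee_rot": TCP orientation; "ft_force": force on the tool from outside, world axes, zero at the start; "moment": the same for the moment, N m; "finger_gap": finger opening in m; "finger_force": force on a finger pad.
Only numpy, scipy, OpenCV 4.12 (cv2) and the standard library are available. Lean on these libraries where they do the work, as an engineer would, in place of code of your own. Each camera call takes 0.05 s, during which the arm holds its last target. There are 200 camera calls.

## Working session

There is one attempt and no reset: what is moved stays moved. The work goes in short steps, each a Python script; the robot and the scene stay as the last script left them, time stands still between calls to the robot, and variables do not carry over. Pictures are saved under pics/ and viewed, at most 14 in all, crops included, and the job is handed in when it is done.

```bash
mkdir -p pics
python3 - <<'E'
from bench import *
import cv2,numpy as np
s=state();print(s)
for n in("scene","side","wrist"):
    i=get_image(n);cv2.imwrite(f"pics/{n}0.png",i["frame"]);np.savez(f"{n}0.npz",**i)
    print(n,np.round(i["camera_matrix"],1).tolist(),np.round(i["view"],3).tolist(),(i["depth"]>0).mean())
a=cv2.imread("pics/scene0.png");b=cv2.imread("pics/side0.png")
E
```

```text
{'time': 0.0, 'joint_pos': array([-1.28169025e+00,  9.18944964e-02,  1.23186785e+00, -5.67590389e-05,
        1.81978242e+00, -5.67085963e-02]), 'dq': array([ 0.00242692,  0.00055273, -0.0002746 ,  0.00116968,  0.00087783,
       -0.00110304]), 'joint_torque': array([-1.59350937e-03, -4.46454906e+01, -4.06447542e+01,  6.98431931e-02,
        2.92627816e-02, -1.51548275e-04]), 'ee_pos': array([ 0.20327627, -0.5642281 ,  0.22949571]), 'ee_rot': array([-9.66282807e-04,  9.85089461e-01,  1.72040112e-01, -1.40486901e-04]), 'ft_force': array([-0.24884682, -0.15555513, -0.77694786]), 'moment': array([-0.01042295, -0.00527137,  0.0248203 ]), 'finger_force': 0.0, 'finger_gap': 0.08801429118596367}
scene [[467.5, 0.0, 264.9], [0.0, 467.5, 190.2], [0.0, 0.0, 1.0]] [[0.112, 0.994, 0.018, -0.05], [-0.678, 0.063, 0.732, 0.33], [0.726, -0.094, 0.681, -1.609], [0.0, 0.0, 0.0, 1.0]] 0.9959360758463541
side [[388.4, 0.0, 255.6], [0.0, 388.4, 186.5], [0.0, 0.0, 1.0]] [[-0.974, -0.224, 0.011, 0.5], [0.163, -0.675, 0.719, -0.1], [-0.154, 0.702, 0.695, -0.993], [0.0, 0.0, 0.0, 1.0]] 0.9963887532552084
wrist [[308.3, 0.0, 255.8], [0.0, 308.3, 193.2], [0.0, 0.0, 1.0]] [[0.337, -0.942, -0.0, -0.6], [0.898, 0.322, -0.299, 0.034], [0.282, 0.1, 0.954, -0.39], [0.0, 0.0, 0.0, 1.0]] 0.9959462483723959
```

View pics/scene0.png

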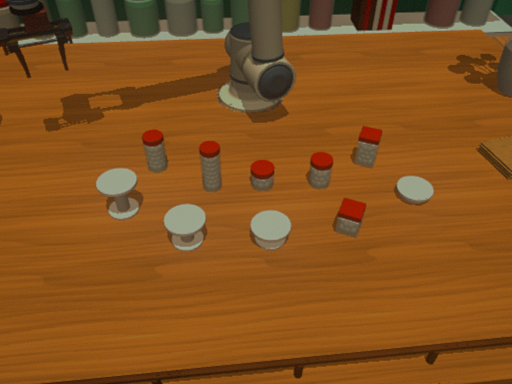

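View pics/side0.png

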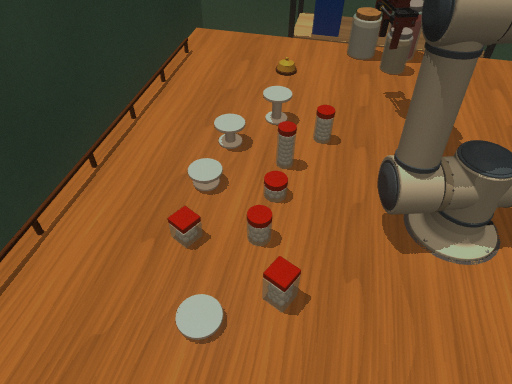

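```bash
cat > vis.py <<'E'
import cv2,numpy as np
H={'jar_shortest':.06,'jar_short':.085,'jar_tall':.11,'jar_tallest':.135,'sq_low':.072,'sq_high':.1}
D={'jar_shortest':.064,'jar_short':.06,'jar_tall':.056,'jar_tallest':.052}
def world(i):
    """per-pixel world point from depth, and rays"""
    K,V,d=i["camera_matrix"],i["view"],i["depth"]
    h,w=d.shape;u,v=np.meshgrid(np.arange(w),np.arange(h))
    r=np.stack([(u-K[0,2])/K[0,0],-(v-K[1,2])/K[1,1],-np.ones((h,w))],-1)
    R,t=V[:3,:3],V[:3,3];c=-R.T@t;rw=r@R
    return c+rw*d[...,None],c,rw
def blobs(i,kind):
    P,c,rw=world(i);hsv=cv2.cvtColor(i["frame"],cv2.COLOR_BGR2HSV).astype(int)
    h,s,v=hsv[...,0],hsv[...,1],hsv[...,2]
    m=((h<5)|(h>174))&(s>190)&(v>90) if kind=='red' else (s<60)&(v>120)
    m&=(P[...,2]>.015)&(P[...,2]<.30)&(P[...,0]>.2)&(P[...,0]<1)&(abs(P[...,1])<.7)
    n,l,st,_=cv2.connectedComponentsWithStats(m.astype(np.uint8))
    out=[]
    for k in range(1,n):
        if st[k,4]<60: continue
        q=l==k;top=np.percentile(P[q][:,2],90)
        f=q&(abs(P[...,2]-top)<.006)
        if f.sum()<40: continue
        z=np.median(P[f][:,2]);X=c+rw[f]*((z-c[2])/rw[f][:,2])[:,None]
        (x,y),rad=cv2.minEnclosingCircle(X[:,:2].astype(np.float32))
        (rx,ry),wh,an=cv2.minAreaRect(X[:,:2].astype(np.float32))
        out.append([x,y,z,2*rad*1e3,f.sum(),*np.array(wh)*1e3,an,*X[:,:2].mean(0)])
    return np.array(out)
E
python3 - <<'E'
from vis import *
np.set_printoptions(suppress=True,precision=3,linewidth=150)
for n in("scene","side"):
    i=dict(np.load(n+"0.npz"))
    for k in("red","white"): print(n,k);print(blobs(i,k))
E
```

```text
scene red
[]
scene white
[[  0.525  -0.371   0.099  94.469 804.     93.985  90.107  84.81    0.526  -0.371]
 [  0.539   0.388   0.024  94.489 656.     91.651  90.05   84.664   0.539   0.388]
 [  0.642  -0.209   0.074  94.723 958.     91.251  92.639  89.035   0.644  -0.209]
 [  0.657  -0.012   0.049  94.291 916.     91.583  89.362  84.61    0.659  -0.012]]
side red
[[  0.363  -0.29    0.109  53.409 131.     50.225  49.406  13.908   0.363  -0.29 ]
 [  0.459  -0.141   0.134  51.705 151.     45.125  47.275  13.824   0.458  -0.14 ]
 [  0.461  -0.005   0.059  62.23  292.     60.948  58.336  13.66    0.461  -0.005]
 [  0.471   0.149   0.084  58.453 370.     55.982  56.075  13.494   0.471   0.15 ]
 [  0.643   0.19    0.071  72.247 409.     54.543  54.455  62.143   0.643   0.191]
 [  0.39    0.303   0.099  72.891 626.     54.867  54.023  64.011   0.391   0.303]]
side white
[[   0.526   -0.367    0.099   95.238  350.      91.867   87.28    13.983    0.526   -0.366]
 [   0.643   -0.205    0.074   95.403  438.      91.807   89.909   13.908    0.644   -0.204]
 [   0.66    -0.008    0.049   95.073  616.      91.259   91.23    13.709    0.659   -0.007]
 [   0.541    0.392    0.025   94.918 1602.      92.869   93.082   60.798    0.54     0.393]]
```

```bash
cat > act.py <<'E'
from bench import *
import numpy as np
from vis import H
ST={'jar_shortest':(.5255,-.369,.1),'jar_short':(.6425,-.207,.075),'jar_tall':(.6585,-.010,.05),'jar_tallest':(.540,.390,.025)}
J={'jar_tall':(.3625,-.292),'jar_tallest':(.4585,-.143),'jar_shortest':(.4605,-.007),'jar_short':(.4705,.147)}
Q=[0,2**-.5,2**-.5,0]; UP=.205
def fz(): hold(.15);return state()['ft_force'][2]
def fetch(n):
    x,y=J[n];z=H[n]-.029
    p=state()['ee_pos']
    move_l([x,y,max(UP,p[2])],.3,Q); move_l([x,y,z+.06],.25); move_l([x,y,z],.1)
    close();s=state();print(n,'gap',s['finger_gap'],'force',s['finger_force'],'ee',s['ee_pos'],'t',s['time'])
    return s['ee_pos'][2]
def place(n,z0):
    X,Y,hs=ST[n];x,y=J[n];f00=fz();zc=z0+.175
    move_l([x,y,z0+.03],.1);f0=fz();print('weight',f0-f00,'gap',state()['finger_gap'])
    move_l([x,y,zc],.25);move_l([X,Y,zc],.25);move_l([X,Y,z0+hs+.015],.2);move_l([X,Y,z0+hs+.004],.04)
    f0=fz()
    for k in range(8):
        z=z0+hs+.003-.001*k;move_l([X,Y,z],.03);f=fz()
        if f-f0>2: break
    print('touch dz',z-z0-hs,'df',f-f0,'ee',state()['ee_pos'])
    gripper_open();hold(.2);move_l([X,Y,z+.05],.12);print('t',state()['time'])
E
python3 - <<'E'
from act import *
z=fetch('jar_tallest');place('jar_tallest',z)
E
```

```text
jar_tallest gap 0.05156587242200884 force 29.911460392177105 ee [ 0.45839323 -0.14302313  0.10607934] t 3.75
weight -6.038293663061223 gap 0.05196898685627218
touch dz -0.0010000000000000078 df 7.0917734802737415 ee [0.54006174 0.39021566 0.13109652]
t 12.4417
```

Run:
```python
from act import *
for n in('jar_short','jar_shortest','jar_tall'):
    z=fetch(n)
    if not state()['finger_gap']>.05: print('missed');break
    place(n,z)
move_l([.45,.0,.33],.3)
import cv2
from vis import *
np.set_printoptions(suppress=True,precision=3,linewidth=150)
for c in("scene","side"):
    i=get_image(c);cv2.imwrite(f"pics/{c}1.png",i["frame"]);print(blobs(i,'red'))
print(state()['time'])
```

```text
jar_short gap 0.059519663678594924 force 30.000344663858414 ee [0.47051695 0.14707891 0.05632866] t 15.25
weight -6.962748252496608 gap 0.059389758134048995
touch dz -0.0010000000000000009 df 8.997998744119066 ee [ 0.64252366 -0.20706782  0.13133331]
t 23.0083
jar_shortest gap 0.06358205190478587 force 30.000557452440262 ee [ 0.4605211  -0.00701739  0.031394  ] t 25.925
weight -5.8686808749702415 gap 0.06356767456951014
touch dz -0.0010000000000000009 df 8.155332127152938 ee [ 0.52558623 -0.36905215  0.13144842]
t 33.4083
jar_tall gap 0.055858249339492995 force 29.90399143192917 ee [ 0.36244652 -0.29210785  0.08117919] t 35.925
weight -3.5862346679873123 gap 0.05558833720047081
touch dz -0.0010000000000000148 df 8.162820546533831 ee [ 0.65855212 -0.01000152  0.13111589]
t 43.9167
[]
[[  0.528  -0.367   0.159  63.1   149.     56.838  58.729  11.531   0.528  -0.367]
 [  0.644  -0.204   0.159  59.667 168.     52.458  54.5    14.024   0.644  -0.203]
 [  0.658  -0.009   0.159  54.427 207.     53.288  46.538  13.824   0.658  -0.008]
 [  0.643   0.19    0.071  72.136 404.     54.299  54.698  61.838   0.643   0.191]
 [  0.391   0.302   0.099  72.571 628.     55.117  54.223  64.011   0.391   0.303]
 [  0.539   0.392   0.16   51.154 538.     49.886  47.373  13.335   0.54    0.392]]
45.025
```

View pics/scene1.png

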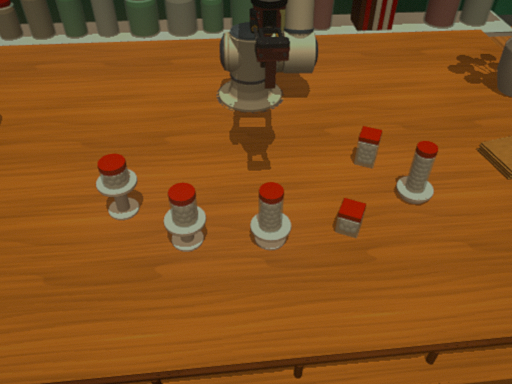

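View pics/side1.png

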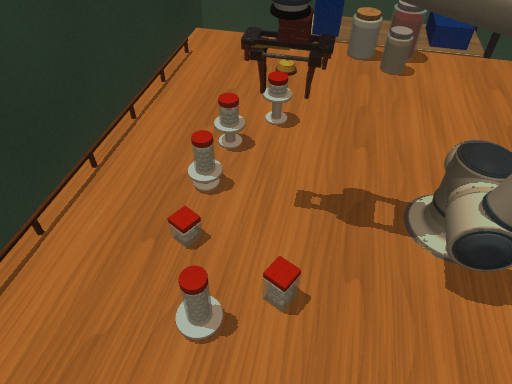

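Both views show all four jars upright on their pedestals: in the scene view the lids are at (113,164), (182,194), (271,193) and (426,149). The lids are level at 0.16 m and centred within about 3 mm, and the square jars haven't moved.

```bash
python3 -c "
from bench import *
print(job_done())"
```

```text
the job is handed in; nothing more can be done
None
```

The job is handed in: all four round jars stand upright on their matching pedestals, centred within about 3 mm with lids level at 0.16 m, and the square jars did not move; no verdict was returned.

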